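Lengthen a spring-button telescopic bar in its jig and lay it across its stand

TASK

Lay the telescopic bar, spring button up, in the flat setting jig with its block-shaped head in the pocket behind the two jaws, press the spring button in and push the sleeve away from the head until the button pops out through the sleeve's other hole. Then take up the lengthened bar and lay it in the raised stand the same way round: head in the pocket behind the two jaws, sleeve down in the trough. Leave the disc stack, the tape roll and the torch where they are.

Things in the scene. Friction and masses are not known exactly. Their poses are not given: they have to be found in the camera images.
- bar: Telescopic bar lying flat, about 0.22 kg, 152 mm long when short, 202 when long. Origin under the middle of the short bar, at its underside; x runs from the head towards the sleeve's closed end, z up. In this frame (mm): bare square steel tube 20 x 20 mm from x -64 on, z 4 to 24; sleeve at x -34 to 76 when short, 16 to 126 when long. Centre of mass near x 0 short, x 15 long.
- bar_head (a point): Centre of the head, a dark steel block 12 mm long (bar x -76 to -64 mm), 36 wide and 28 high, so 14 mm above its underside. Axes are the bar's. The bar rests on the undersides of head and sleeve, which are level.
- sleeve_mid (a point): On the axis of the square aluminium sleeve (110 mm long, 30 wide, bar z 0 to 28), 14 mm above its underside, 44 mm from its end nearer the head: bar x = 10 mm when short, 60 when long. A good place to pick up the short bar.
- near_hole (a point): Centre of the second hole in the sleeve's top wall (20 mm round, wall 2 mm thick), 20 mm from the sleeve's end nearer the head: bar x = -14 mm when short, 36 when long. The first hole, where the button stands at the start, is 50 mm farther from the head.
- sleeve (a joint): Slide of the sleeve along the tube away from the head, m: 0 = short (button in the first hole), 0.050 = long (button in the second hole), end stop 0.060. Friction 1 to 3 N, plus that of whatever presses the sleeve down. Locked, with 1 mm of play, while the button stands out of a hole.
- button (a joint): How far the spring button is pressed in, m: 0 = right out, 0.007 = flush with the sleeve's top, 0.009 = under its wall. Spring 3 N at first, 5 N flush. 18 mm across, with a conical top 5 mm high narrowing to 4 mm: once pressed flush (within 2 mm), pushing the sleeve drives it under the wall; it stays there until the next hole comes over it and it springs out.
- button_top (a point): Middle of the top face of the spring button, on the tube at bar x = 36 mm always; z = 35 mm when out, that is 7 mm above the sleeve's top.
- ridge (a point): On the sleeve's top: face, towards the head, of a raised thumb ridge 8 mm thick, 24 wide, 14 high (bar z 28 to 42; this point 7 mm up). It stands 12 mm beyond the first hole's centre: bar x = 48 mm when short, 98 long. A shut fingertip set on the button beside the ridge can press the button flush with the sleeve's top, then push the ridge along.
- jig_seat (a point): Where the bar's origin comes when it lies in the middle of the fixed jig; axes those of the bar then. z = 0 here is the top of the jig's flat, slippery grey plate (230 x 64 mm, x -95 to 135), 6 mm above the bench. The bar may lie up to 3 mm either way along x. The sleeve lies on the plate outside the jaws, free to slide.
- jig: The low jig (origin under its plate's middle, x along it; jig_seat is at x = -20 mm). In jig_seat's frame (mm): two jaws x -61 to -41, 30 high, with a 25 mm slot between for the bare tube; behind them the head's pocket, x -79 to -61, and a back wall 18 high. The jaws hold the head back when the sleeve is pushed away from it.
- stand_seat (a point): Where the bar's origin comes when the long bar lies in the middle of the fixed stand, at the bar's underside, 35 mm above the bench; axes those of the bar then. The bar may lie up to 4 mm either way along x. From x -51 to 32 mm the bar lies free on both sides, with the stand's base plate 27 mm below this level. Hold the bare tube: the trough leaves no room for fingers beside the sleeve.
- stand: The raised stand, grey, 224 x 68 mm (origin under its middle, x along it; stand_seat is at x = -15 mm). In stand_seat's frame (mm), head end: pocket x -80 to -60 with a back lip 13 high; in front two jaws, x -60 to -51, 27 high, with a 26 mm slot between for the bare tube.
- trough (a point): Stand's trough for the sleeve, at its middle, x = 75.5 mm in stand_seat's frame, level with the bar's underside. 36 mm wide inside; side walls 5 mm thick from x 32 to 119, 24 mm high. Its floor is only at x 84 to 119, so the short bar does not reach it.
- platters: Stack of polished discs, 95 mm across, 20 mm high, loose on the bench; leave alone. Origin under its middle.
- roll: Roll of amber tape lying flat, 66 mm across, 19 mm high, loose; leave alone. Origin under its middle.
- pen_torch: Black pen torch lying down, 92 x 26 x 26 mm, loose; leave alone. Origin under its middle, x along it.

How it is judged:
By the outcome, as a careful person would: the job done as asked, in the order asked, and still so for the second after the job is handed in, with the robot touching nothing.
It also fails if it takes over 64 s, if anything falls off the work surface, if the arm or the gripper's body presses on something with over 40 N, if the wrist force passes 120 N, or if a joint passes its speed limit or range.

ROBOT

A 7-joint arm with a two-finger parallel gripper is mounted at the origin on a cart in front of the work surface, level with it; the furniture and walls round the work are solid. World frame = base frame: x ahead of the robot, y to its left, z up, the work surface at z = 0. Lengths are in m, angles in rad, forces in N, time in s.
With the tool pointing down it reaches from about 0.425 to 0.925 m from the base axis. Payload 6.8 kg.
Tool frame: the origin (TCP) lies on the centre line of the jaws, within the pads' length; the fingertips stand 19 mm ahead of it and the grasp point (between the pads) is the TCP; z points along the fingers, y is the line along which they close (so a half turn about z gives the same grasp; the last joint's range is limited). The gripper opens to 85 mm and grips with 20 to 120 N. Pads are 22 mm wide; open, the fingers measure 114 mm over their backs; the gripper's body (76 mm by 85 mm) begins 54 mm behind the grasp point. The pads swing forward as they close: fully open they stand 13 mm farther back than shut.
Start: joints at [-1.298, 0.477, 0.022, 1.555, -0.011, 1.109, -0.083], TCP at [0.251, 0.627, 0.25] pointing down, gripper open.
Joint ranges: [-2.96, 2.96], [-0.34, 2.1], [-1.41, 1.46], [0.24, 2.44], [-1.37, 4.51], [0.17, 1.92], [-2.96, 2.96]. Speed limits (rad/s): [2.39, 2.39, 3.14, 3.14, 3.14, 3.14, 3.14].

INTERFACE

Orientations are given as a rotation vector (axis times angle).
In Python, from bench import r gives the robot as it stands. The module is installed in compiled form; this text tells all that it offers.
- The arm moves only by the tool arm_command, never from a script. Its argument "rows" is a list of rows, each an object of numbers: "fingers": the opening, from -1 (shut) to 1 (fully open); "x", "y", "z": the shift along the tool's x, y, z in m; "ax", "ay", "az": the turn, a rotation vector about the tool's x, y, z in degrees. In form: [{"fingers": .., "x": .., "y": .., "z": .., "ax": .., "ay": .., "az": ..}, ...]. A call has 1 to 10 rows; each row shifts and turns the commanded pose from where the row before left it, along the tool's axes as they then stand; what a row does not reach is not made up. A row lasts 1/12 s, in which the tool goes at most 41.7 mm and 7.16 degrees, less where a joint would pass 70% of its speed; a pose out of reach is approached as far as the arm can. A call is refused whole if a number of a shift passes 0.0417 or a number of a turn 7.16, either way. A call with a gripper value outside its range is refused whole. The fingers move at their own pace and stop on an object; "grip_force" is the grip in N (left out, the last holds). Time passes only in rows, so rows that do not move let the fingers close. It gives the time, the measured TCP pose, the force, the opening and the grip force at its end, in the units of the state.
- r.get_obs(): the state, without advancing time (a new reading comes with each control period).
- r.grab_frame(name): name is "scene" or "top" or "wrist"; returns a dict with "frame" (400x640x3 uint8, red, green, blue), "depth" (400x640 float32, m along the optical axis (not along the pixel's ray), 0 where there is no reading), "K" (3x3 intrinsics, pixels), "world_from_camera" (4x4, takes a point from camera to world coordinates). Camera axes: x right, y down, z forward; pixel columns grow to the right and rows downward; lengths in m; the calibration is good to about 2 mm. A picture is of the moment at which its call begins.
- r.hand_in(): hands the job in; it is judged then, once.
The state is a dict: "clock": time; "joints": joint angles; "qvel": joint speeds; "tau": joint torques, N m; "tcp_pos": TCP position; "orientation": TCP orientation; "contact_force": force on the tool from outside, world axes, zero at the start; "moment": the same for the moment, N m; "grip_width": finger opening in m; "gripper_force": force on a finger pad.
Only numpy, scipy, OpenCV 4.12 (cv2) and the standard library are available. Lean on these libraries where they do the work, as an engineer would, in place of code of your own. Each camera call takes 0.05 s, during which the arm holds its last target. There are 200 camera calls.

## Working session

There is one attempt and no reset: what is moved stays moved. The work goes in short steps, Python scripts to look and compute and a tool call to move; the robot and the scene stay as the last step left them, time stands still between calls to the robot, and variables do not carry over. Pictures are saved under pics/ and viewed, at most 13 in all, crops included, and the job is handed in when it is done.

Besides the shell and the picture viewer there is one more tool, called as a command line: name --argument value ..., lists and objects as JSON in quotes. arm_command: Moves the arm, as the interface text tells. Its arguments: {"type":"object","properties":{"rows":{"type":"array"},"grip_force":{"type":"number"}},"required":["rows"]}

```bash
mkdir -p pics
python3 - <<'E'
from bench import r
import cv2,pickle
o=r.get_obs();print(o)
for n in ("scene","top"):
    d=r.grab_frame(n);pickle.dump(d,open(n+'.pkl','wb'));cv2.imwrite(f'pics/{n}0.png',d['frame'][:,:,::-1]);print(n,d['K'],d['world_from_camera'])
E
```

```text
{'clock': 0.0, 'joints': array([-1.29812056,  0.47781692,  0.02233959,  1.5564428 , -0.01148626,
        1.10932579, -0.08310243]), 'qvel': array([-0.00058202, -0.00129907,  0.00095558, -0.0010739 ,  0.00044254,
       -0.00108733,  0.0018224 ]), 'tau': array([ 1.55887506e-04, -5.96440387e+01,  1.60799559e+00, -2.81205332e+01,
        1.24659602e-02,  9.08368849e-03,  2.68629556e-06]), 'tcp_pos': array([0.25066389, 0.62612634, 0.24931808]), 'orientation': array([-5.94436316e-01, -3.08463404e+00,  2.91136739e-03]), 'contact_force': array([ 0.06049134, -0.01389787, -0.45063614]), 'moment': array([ 0.00366908, -0.08383051,  0.0107985 ]), 'gripper_force': 0.0, 'grip_width': 0.08528108720031238}
scene [[467.63579849   0.         316.90950379]
 [  0.         467.63579849 203.04086469]
 [  0.           0.           1.        ]] [[ 0.85695073 -0.20618939  0.47235727  0.10715415]
 [-0.51503989 -0.37676727  0.7699223  -0.61987916]
 [ 0.01921895 -0.9030683  -0.42906674  0.49010251]
 [ 0.          0.          0.          1.        ]]
top [[504.61742871   0.         317.15721901]
 [  0.         504.61742871 191.87604656]
 [  0.           0.           1.        ]] [[-0.00895048 -0.99790566  0.06406383  0.49092017]
 [-0.99979505  0.01009405  0.01754917  0.13004633]
 [-0.01815908 -0.06389362 -0.99779149  1.4836672 ]
 [ 0.          0.          0.          1.        ]]
```

View pics/top0.png

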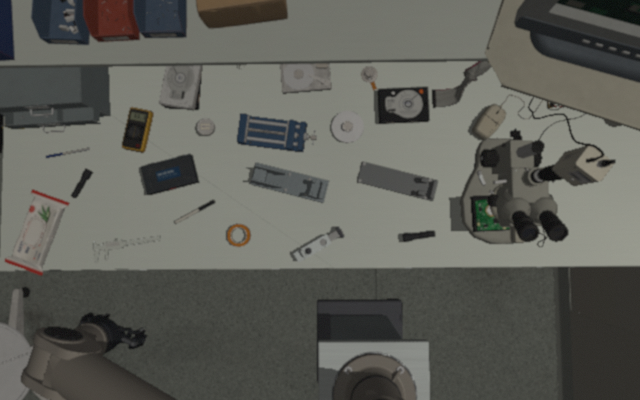

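The top view shows the bar near (318,245), probably the stand at (287,182) and the jig at (397,181), the tape roll at (238,235), the torch at (417,237) and the discs at (346,127). I'll enlarge this area.

Run:
```python
import cv2,pickle
d=pickle.load(open('top.pkl','rb'));f=d['frame'][150:275,235:445,::-1]
f=cv2.convertScaleAbs(f,alpha=1.6,beta=10)
cv2.imwrite('pics/c1.png',cv2.resize(f,(798,475),interpolation=cv2.INTER_CUBIC))
```

```text
(no output)
```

View pics/c1.png

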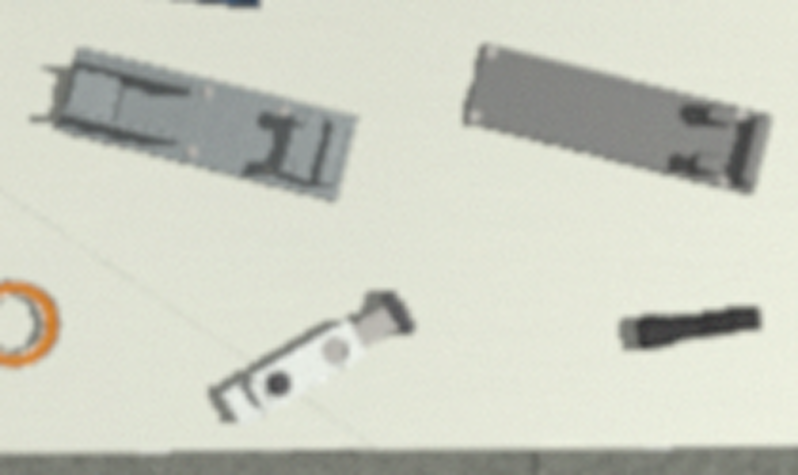

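View pics/scene0.png

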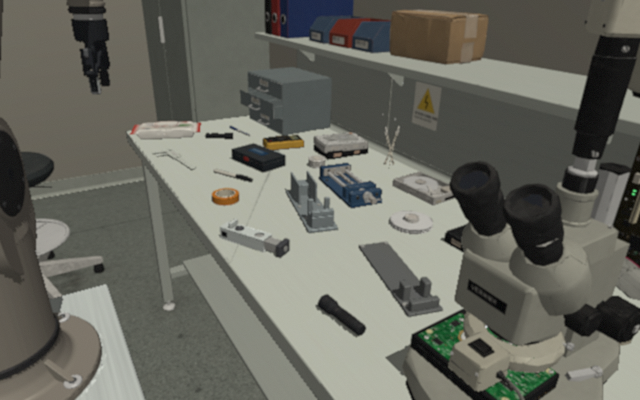

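The enlarged crop shows:
- **Bar:** button up, dark button at (278,384), near hole at (335,350), head at (388,310) on the right and closed end at (225,402).
- **Jig:** jaws at (695,135), so its head end is on the right.
- **Stand:** jaws at (265,145), head end on the right; trough on the left at (110,90).

The scene view agrees with this. Next I'll get rough world poses.

```bash
cat > h.py <<'E'
import numpy as np,cv2,pickle
from scipy.spatial.transform import Rotation as R
def ray(d,u,v,z):
    T=d['world_from_camera'];c=T[:3,:3]@np.linalg.inv(d['K'])@[u,v,1];o=T[:3,3]
    return o+c*(z-o[2])/c[2]
def cloud(d):
    v,u=np.mgrid[:400,:640];Z=d['depth'];P=np.stack([u,v,np.ones_like(u)],-1)@np.linalg.inv(d['K']).T*Z[...,None]
    return P@d['world_from_camera'][:3,:3].T+d['world_from_camera'][:3,3]
def obs(r):
    o=r.get_obs();M=R.from_rotvec(o['orientation']).as_matrix();return o,M
E
python3 - <<'E'
from h import *
from bench import r
d=pickle.load(open('top.pkl','rb'))
f=lambda u,v,z:ray(d,235+u/3.8,150+v/3.8,z).round(4)
print('bar head',f(388,310,.028),'button',f(278,384,.035),'hole',f(335,350,.028),'end',f(225,402,.028))
print('jig corners',[f(*p,.006) for p in((485,43),(466,122),(770,115),(752,192))])
print('stand corners',[f(*p,.008) for p in((78,48),(357,115),(338,200),(55,128))])
print('torch',f(690,328,.013))
P=cloud(d);print(P[245,318],P[181,397],P[200,340])
w=r.grab_frame('wrist');o,M=obs(r)
T=w['world_from_camera'];print(w['K'],'cam in tool',M.T@(T[:3,3]-o['tcp_pos']),'\n',M.T@T[:3,:3]);print(M)
E
```

```text
bar head [0.4694 0.0993 0.028 ] button [0.4148 0.1828 0.035 ] hole [0.4397 0.1397 0.028 ] end [0.4012 0.2232 0.028 ]
jig corners [array([0.6745, 0.0215, 0.006 ]), array([0.6133, 0.037 , 0.006 ]), array([ 0.6163, -0.1969,  0.006 ]), array([ 0.5571, -0.1817,  0.006 ])]
stand corners [array([0.6739, 0.337 , 0.008 ]), array([0.6195, 0.1211, 0.008 ]), array([0.5539, 0.1364, 0.008 ]), array([0.6118, 0.3549, 0.008 ])]
torch [ 0.4536 -0.1307  0.013 ]
[0.43139112 0.15464114 0.0253608 ] [ 0.61513183 -0.07786027  0.00874187] [0.56135065 0.08928168 0.00435196]
[[338.83261292   0.         323.44194177]
 [  0.         338.83261292 196.82303767]
 [  0.           0.           1.        ]] cam in tool [ 0.07120058 -0.00044721 -0.12294739] 
 [[ 2.35551535e-04 -9.58515894e-01 -2.85038990e-01]
 [ 9.99999190e-01  5.82275921e-04 -1.13166757e-03]
 [ 1.25069269e-03 -2.85038493e-01  9.58515255e-01]]
[[-9.28405997e-01  3.71567145e-01 -4.01842243e-04]
 [ 3.71567346e-01  9.28405104e-01 -1.29239810e-03]
 [-1.07140283e-04 -1.34918160e-03 -9.99999084e-01]]
```

arm_command --rows '[{"x": -0.0219,"y": -0.0229},{"x": -0.0219,"y": -0.0229},{"x": -0.0219,"y": -0.0229},{"x": -0.0219,"y": -0.0229},{"x": -0.0219,"y": -0.0229},{"x": -0.0219,"y": -0.0229},{"x": -0.0219,"y": -0.0229},{"x": -0.0219,"y": -0.0229},{"x": -0.0219,"y": -0.0229},{"x": -0.0219,"y": -0.0229}]'

```text
validation failed for argument at $.ro...
```

arm_command --rows '[{"x": -0.0219,"y": -0.0229},{"x": -0.0219,"y": -0.0229},{"x": -0.0219,"y": -0.0229},{"x": -0.0219,"y": -0.0229},{"x": -0.0219,"y": -0.0229},{"x": -0.0219,"y": -0.0229},{"az": 6.6},{"az": 6.6},{"az": 6.6},{"az": 6.6}]'

```text
validation failed for argument at $.ro...
```

arm_command --rows '[{"az": 6.6},{"az": 6.4},{"fingers": 1},{"fingers": 1}]'

```text
validation failed for argument at $.ro...
```

Run:
```python
from h import *
from bench import r
w=r.grab_frame('wrist');pickle.dump(w,open('w1.pkl','wb'));cv2.imwrite('pics/w1.png',cv2.convertScaleAbs(w['frame'][:,:,::-1],alpha=1.4))
o,M=obs(r);print(o['clock'],o['tcp_pos'],M)
```

```text
0.2 [0.25073837 0.62634459 0.24968224] [[-9.28375816e-01  3.71642604e-01 -3.46068015e-04]
 [ 3.71642757e-01  9.28375201e-01 -1.07139749e-03]
 [-7.68959903e-05 -1.12327319e-03 -9.99999366e-01]]
```

View pics/w1.png

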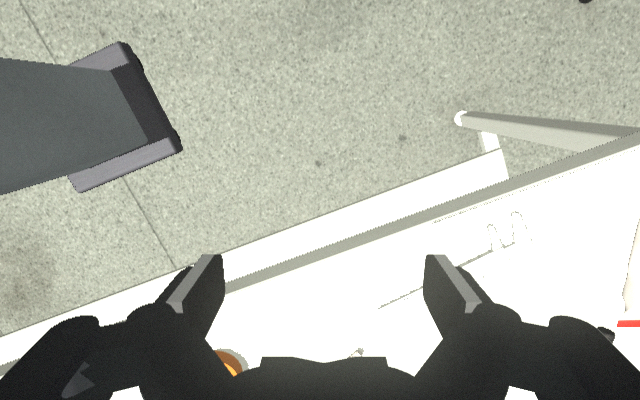

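The arm refused the rows, so every field seems to be needed. The picture is from the start pose: floor, bench edge and the tape roll at (230,362).

arm_command --rows '[{"fingers": 1,"x": -0.0219,"y": -0.0229,"z": 0,"ax": 0,"ay": 0,"az": 0},{"fingers": 1,"x": -0.0219,"y": -0.0229,"z": 0,"ax": 0,"ay": 0,"az": 0},{"fingers": 1,"x": -0.0219,"y": -0.0229,"z": 0,"ax": 0,"ay": 0,"az": 0},{"fingers": 1,"x": -0.0219,"y": -0.0229,"z": 0,"ax": 0,"ay": 0,"az": 0},{"fingers": 1,"x": -0.0219,"y": -0.0229,"z": 0,"ax": 0,"ay": 0,"az": 0},{"fingers": 1,"x": -0.0219,"y": -0.0229,"z": 0,"ax": 0,"ay": 0,"az": 0},{"fingers": 1,"x": -0.0219,"y": -0.0229,"z": 0,"ax": 0,"ay": 0,"az": 0},{"fingers": 1,"x": -0.0219,"y": -0.0229,"z": 0,"ax": 0,"ay": 0,"az": 0},{"fingers": 1,"x": -0.0219,"y": -0.0229,"z": 0,"ax": 0,"ay": 0,"az": 0},{"fingers": 1,"x": -0.0219,"y": -0.0229,"z": 0,"ax": 0,"ay": 0,"az": 0}]'

```text
clock: 1.03
tcp_pos: [0.3693, 0.3311, 0.2503]
orientation: [-0.594, -3.085, -0.0]
contact_force: [1.3, 0.4, 0.6]
grip_width: 0.0854
gripper_force: 0.0
```

arm_command --rows '[{"fingers": 1,"x": -0.0219,"y": -0.0229,"z": 0,"ax": 0,"ay": 0,"az": 0},{"fingers": 1,"x": -0.0219,"y": -0.0229,"z": 0,"ax": 0,"ay": 0,"az": 0},{"fingers": 1,"x": -0.0219,"y": -0.0229,"z": 0,"ax": 0,"ay": 0,"az": 0},{"fingers": 1,"x": -0.0219,"y": -0.0229,"z": 0,"ax": 0,"ay": 0,"az": 0},{"fingers": 1,"x": -0.0219,"y": -0.0229,"z": 0,"ax": 0,"ay": 0,"az": 0},{"fingers": 1,"x": -0.0219,"y": -0.0229,"z": 0,"ax": 0,"ay": 0,"az": 0},{"fingers": 1,"x": 0,"y": 0,"z": 0,"ax": 0,"ay": 0,"az": 6.6},{"fingers": 1,"x": 0,"y": 0,"z": 0,"ax": 0,"ay": 0,"az": 6.6},{"fingers": 1,"x": 0,"y": 0,"z": 0,"ax": 0,"ay": 0,"az": 6.6},{"fingers": 1,"x": 0,"y": 0,"z": 0,"ax": 0,"ay": 0,"az": 6.6}]'

```text
clock: 1.87
tcp_pos: [0.44, 0.1559, 0.2503]
orientation: [-1.293, -2.863, -0.0]
contact_force: [-0.6, -0.2, -0.7]
grip_width: 0.0855
gripper_force: 0.0
```

arm_command --rows '[{"fingers": 1,"x": 0,"y": 0,"z": 0,"ax": 0,"ay": 0,"az": 6.6},{"fingers": 1,"x": 0,"y": 0,"z": 0,"ax": 0,"ay": 0,"az": 6.4},{"fingers": 1,"x": 0,"y": 0,"z": 0,"ax": 0,"ay": 0,"az": 0},{"fingers": 1,"x": 0,"y": 0,"z": 0,"ax": 0,"ay": 0,"az": 0}]'

```text
clock: 2.2
tcp_pos: [0.4399, 0.1563, 0.2503]
orientation: [-1.595, -2.707, -0.0]
contact_force: [1.0, -0.3, 0.1]
grip_width: 0.0851
gripper_force: 0.0
```

Run:
```python
from h import *
from bench import r
w=r.grab_frame('wrist');pickle.dump(w,open('w1.pkl','wb'));cv2.imwrite('pics/w2.png',cv2.resize(cv2.convertScaleAbs(w['frame'][:300,100:540,::-1],alpha=1.0),(800,545)))
```

```text
(no output)
```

View pics/w2.png

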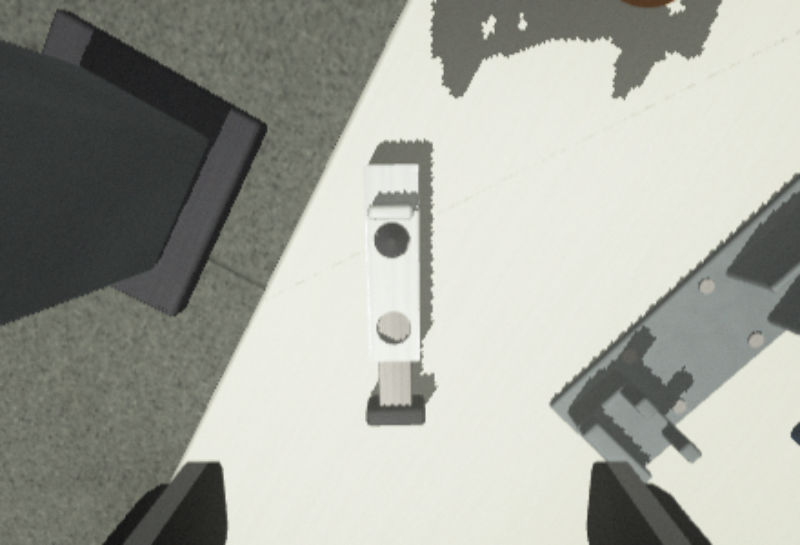

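The wrist view shows the bar with the button at (392,240), near hole at (394,326), sleeve corners at (367,165), (418,165), (369,360) and (419,360), and the head at (396,410).

Run:
```python
from h import *
w=pickle.load(open('w1.pkl','rb'))
f=lambda u,v,z:ray(w,100+u/1.818,v/1.818,z)
a,b,c,d=[f(*p,.028) for p in((367,165),(418,165),(369,360),(419,360))]
print('widths',np.linalg.norm(a-b),np.linalg.norm(c-d),'len',np.linalg.norm((a+b-c-d)/2))
x=(a+b-c-d)[:2];x/=np.linalg.norm(x);print('ang',np.degrees(np.arctan2(x[1],x[0])))
for n,p,bx in(('end',(a+b)/2,.076),('near',(c+d)/2,-.034),('btn',f(392,240,.035),.036),('hole',f(394,327,.028),-.014),('headtop',f(396,425,.028),-.076)):
    print(n,p.round(4),'origin',(p[:2]-bx*x).round(4))
print(np.median(cloud(w)[120:190,300:325,2]))
```

```text
widths 0.027290652480142313 0.029280001701477407 len 0.10898798109323048
ang 119.0944042272686
end [0.3969 0.2194 0.028 ] origin [0.4338 0.153 ]
near [0.4499 0.1242 0.028 ] origin [0.4333 0.1539]
btn [0.4154 0.1852 0.035 ] origin [0.4329 0.1537]
hole [0.4403 0.1416 0.028 ] origin [0.4335 0.1538]
headtop [0.4706 0.0887 0.028 ] origin [0.4337 0.1551]
0.027282670101138246
```

arm_command --grip_force 40 --rows '[{"fingers": 1,"x": 0.0109,"y": -0.007,"z": 0,"ax": 0,"ay": 0,"az": -0.3},{"fingers": 1,"x": 0,"y": 0,"z": 0.035,"ax": 0,"ay": 0,"az": 0},{"fingers": 1,"x": 0,"y": 0,"z": 0.035,"ax": 0,"ay": 0,"az": 0},{"fingers": 1,"x": 0,"y": 0,"z": 0.035,"ax": 0,"ay": 0,"az": 0},{"fingers": 1,"x": 0,"y": 0,"z": 0.035,"ax": 0,"ay": 0,"az": 0},{"fingers": 1,"x": 0,"y": 0,"z": 0.035,"ax": 0,"ay": 0,"az": 0},{"fingers": 1,"x": 0,"y": 0,"z": 0.025,"ax": 0,"ay": 0,"az": 0},{"fingers": 1,"x": 0,"y": 0,"z": 0.015,"ax": 0,"ay": 0,"az": 0},{"fingers": 1,"x": 0,"y": 0,"z": 0.009,"ax": 0,"ay": 0,"az": 0},{"fingers": 1,"x": 0,"y": 0,"z": 0,"ax": 0,"ay": 0,"az": 0}]'

```text
clock: 3.08
tcp_pos: [0.4278, 0.162, 0.0248]
orientation: [-1.589, -2.708, 0.004]
contact_force: [-0.4, -0.7, -0.8]
grip_width: 0.0852
gripper_force: 0.0
```

arm_command --rows '[{"fingers": -1,"x": 0,"y": 0,"z": 0,"ax": 0,"ay": 0,"az": 0},{"fingers": -1,"x": 0,"y": 0,"z": 0,"ax": 0,"ay": 0,"az": 0},{"fingers": -1,"x": 0,"y": 0,"z": 0,"ax": 0,"ay": 0,"az": 0},{"fingers": -1,"x": 0,"y": 0,"z": 0,"ax": 0,"ay": 0,"az": 0},{"fingers": -1,"x": 0,"y": 0,"z": 0,"ax": 0,"ay": 0,"az": 0},{"fingers": -1,"x": 0,"y": 0,"z": 0,"ax": 0,"ay": 0,"az": 0},{"fingers": -1,"x": 0,"y": 0,"z": 0,"ax": 0,"ay": 0,"az": 0},{"fingers": -1,"x": 0,"y": 0,"z": 0,"ax": 0,"ay": 0,"az": 0}]'

```text
clock: 3.75
tcp_pos: [0.4291, 0.1628, 0.0272]
orientation: [1.592, 2.708, 0.002]
contact_force: [-1.8, -0.6, 7.3]
grip_width: 0.0291
gripper_force: 39.8
```

arm_command --rows '[{"fingers": -1,"x": 0,"y": 0,"z": -0.01,"ax": 0,"ay": 0,"az": 0},{"fingers": -1,"x": 0,"y": 0,"z": -0.02,"ax": 0,"ay": 0,"az": 0},{"fingers": -1,"x": 0,"y": 0,"z": -0.035,"ax": 0,"ay": 0,"az": 0},{"fingers": -1,"x": 0,"y": 0,"z": -0.035,"ax": 0,"ay": 0,"az": 0},{"fingers": -1,"x": 0,"y": 0,"z": -0.035,"ax": 0,"ay": 0,"az": 0},{"fingers": -1,"x": 0,"y": 0,"z": -0.035,"ax": 0,"ay": 0,"az": 0},{"fingers": -1,"x": 0,"y": 0,"z": -0.035,"ax": 0,"ay": 0,"az": 0},{"fingers": -1,"x": 0,"y": 0,"z": -0.02,"ax": 0,"ay": 0,"az": 0},{"fingers": -1,"x": 0.0074,"y": 0.0247,"z": 0,"ax": 0,"ay": 0,"az": 0},{"fingers": -1,"x": 0.0074,"y": 0.0247,"z": 0,"ax": 0,"ay": 0,"az": 0}]'

```text
clock: 4.58
tcp_pos: [0.4649, 0.1992, 0.254]
orientation: [1.594, 2.706, 0.006]
contact_force: [0.1, -1.1, -2.4]
grip_width: 0.0295
gripper_force: 40.6
```

arm_command --rows '[{"fingers": -1,"x": 0.0074,"y": 0.0247,"z": 0,"ax": 0,"ay": 0,"az": 0},{"fingers": -1,"x": 0.0074,"y": 0.0247,"z": 0,"ax": 0,"ay": 0,"az": 0},{"fingers": -1,"x": 0,"y": 0,"z": 0,"ax": 0,"ay": 0,"az": 6.24},{"fingers": -1,"x": 0,"y": 0,"z": 0,"ax": 0,"ay": 0,"az": 6.24},{"fingers": -1,"x": 0,"y": 0,"z": 0,"ax": 0,"ay": 0,"az": 6.24},{"fingers": -1,"x": 0,"y": 0,"z": 0,"ax": 0,"ay": 0,"az": 6.24},{"fingers": -1,"x": 0,"y": 0,"z": 0,"ax": 0,"ay": 0,"az": 6.24},{"fingers": -1,"x": 0,"y": 0,"z": 0,"ax": 0,"ay": 0,"az": 6.24},{"fingers": -1,"x": 0,"y": 0,"z": 0,"ax": 0,"ay": 0,"az": 6.24},{"fingers": -1,"x": 0,"y": 0,"z": 0,"ax": 0,"ay": 0,"az": 0}]'

```text
clock: 5.42
tcp_pos: [0.4999, 0.236, 0.2516]
orientation: [-2.489, -1.916, 0.001]
contact_force: [-1.0, 0.0, -2.9]
grip_width: 0.0289
gripper_force: 40.7
```

arm_command --rows '[{"fingers": -1,"x": 0,"y": 0,"z": 0,"ax": 0,"ay": 0,"az": 0},{"fingers": -1,"x": 0,"y": 0,"z": 0,"ax": 0,"ay": 0,"az": 0}]'

```text
clock: 5.58
tcp_pos: [0.5002, 0.2363, 0.2515]
orientation: [-2.482, -1.925, 0.0]
contact_force: [0.5, 0.4, -2.5]
grip_width: 0.0287
gripper_force: 40.7
```

Run:
```python
from h import *
from bench import r
w=r.grab_frame('wrist');pickle.dump(w,open('w2.pkl','wb'));cv2.imwrite('pics/w3.png',cv2.resize(cv2.convertScaleAbs(w['frame'][:300,200:600,::-1],alpha=1.0),(800,600)))
o,M=obs(r);print(o['clock'],o['tcp_pos'],M)
```

```text
5.6333 [0.50032519 0.23629867 0.25146102] [[ 2.49444981e-01  9.68388963e-01 -1.34074163e-04]
 [ 9.68388970e-01 -2.49444969e-01  9.90259985e-05]
 [ 6.24515586e-05 -1.54537479e-04 -9.99999986e-01]]
```

View pics/w3.png

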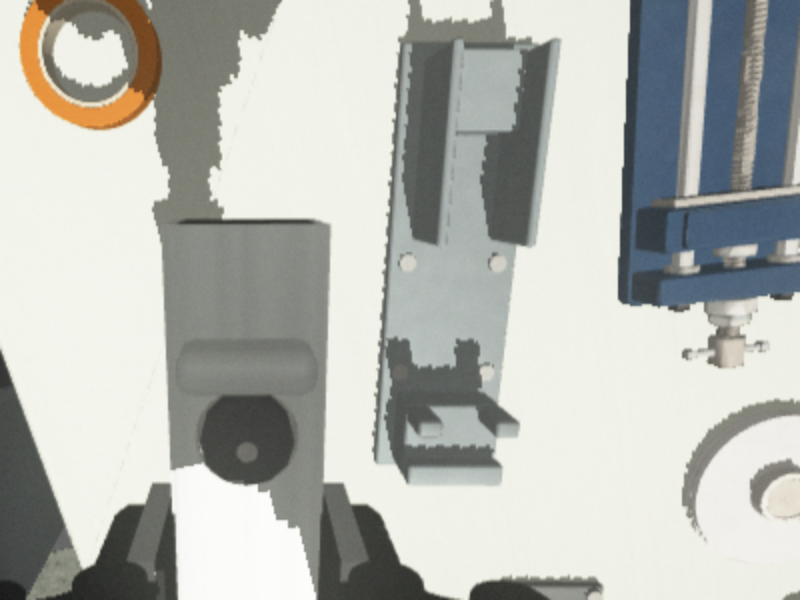

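The stand is clear in this view. The trough walls run from row 40 to 243, with inner edges at columns 463 and 551 at the top; the jaws are at (428,428) and (508,428), the back lip at (453,475), and the held bar's button at (247,450). I'll measure using depth.

Run:
```python
from h import *
from bench import r
w=pickle.load(open('w2.pkl','rb'));o,M=obs(r);t=o['tcp_pos']
f=lambda u,v,z:ray(w,200+u/2,v/2,z)
for n,p in(('btn top',f(247,452,t[2]+.0078)),('sleeveend L',f(163,223,t[2]+.001)),('R',f(330,223,t[2]+.001))): print(n,'tool',(M.T@(p-t)).round(4))
print('trough'); 
for p in((463,42),(551,42),(448,243),(528,243)): print(f(*p,.059).round(4))
print('jaws');
for p in((442,434),(497,434),(415,434),(519,434)): print(f(*p,.062).round(4))
print('lip');
for p in((407,484),(500,484)): print(f(*p,.048).round(4))
print('base corner');
for p in((376,461),): print(f(*p,.008).round(4))
P=cloud(w)
X=np.array([.2494,.9684]);Y=np.array([.9684,-.2494]);c=np.array([.615,.238])
L=np.stack([(P[...,:2]-c)@X,(P[...,:2]-c)@Y,P[...,2]],-1)
m=(abs(L[...,0])<.14)&(abs(L[...,1])<.06)
for lo,hi in((.052,.07),):
    k=(m&(L[...,2]>lo)&(L[...,2]<hi)).astype('uint8');n,lab,st,_=cv2.connectedComponentsWithStats(k)
    for i in range(1,n):
        if st[i,4]>25:
            q=L[lab==i];print(st[i],q.min(0).round(4),q.max(0).round(4),cv2.minAreaRect(q[:,:2].astype('float32')*1000))
```

```text
btn top tool [ 0.0263  0.001  -0.0078]
sleeveend L tool [ 0.0665 -0.0137 -0.001 ]
R tool [ 0.0665  0.0155 -0.001 ]
trough
[0.6224 0.3415 0.059 ]
[0.6583 0.3323 0.059 ]
[0.6025 0.2611 0.059 ]
[0.6378 0.252  0.059 ]
jaws
[0.5836 0.1716 0.062 ]
[0.6097 0.1649 0.062 ]
[0.5708 0.1749 0.062 ]
[0.6201 0.1622 0.062 ]
lip
[0.564  0.1427 0.048 ]
[0.6112 0.1305 0.048 ]
base corner
[0.5547 0.1415 0.008 ]
[416  18  16 105 723] [ 0.0186 -0.0238  0.052 ] [ 0.105  -0.0177  0.0605] ((61.779632568359375, -20.858081817626953), (86.35557556152344, 5.817357540130615), 0.7447165250778198)
[461  19  20 104 794] [0.0184 0.0173 0.052 ] [0.1043 0.0235 0.0604] ((61.34754180908203, 20.445518493652344), (85.84300231933594, 6.114687442779541), 0.09619606286287308)
[407 207  14  11 136] [-0.0728 -0.0262  0.0522] [-0.0645 -0.0145  0.0633] ((-68.66851806640625, -20.321470260620117), (8.349366188049316, 11.687583923339844), 0.635089635848999)
[444 207  16  12 150] [-0.0741  0.0118  0.052 ] [-0.0648  0.0237  0.0633] ((-69.48002624511719, 17.729286193847656), (11.913415908813477, 9.305828094482422), 89.14022827148438)
```

arm_command --rows '[{"fingers": -1,"x": -0.0308,"y": 0.008,"z": 0,"ax": 0,"ay": 0,"az": 0},{"fingers": -1,"x": -0.0308,"y": 0.008,"z": 0,"ax": 0,"ay": 0,"az": 0},{"fingers": -1,"x": -0.0308,"y": 0.008,"z": 0,"ax": 0,"ay": 0,"az": 0},{"fingers": -1,"x": -0.0308,"y": 0.008,"z": 0,"ax": 0,"ay": 0,"az": 0},{"fingers": -1,"x": -0.0308,"y": 0.008,"z": 0,"ax": 0,"ay": 0,"az": 0},{"fingers": -1,"x": -0.0308,"y": 0.008,"z": 0,"ax": 0,"ay": 0,"az": 0},{"fingers": -1,"x": -0.0308,"y": 0.008,"z": 0,"ax": 0,"ay": 0,"az": 0},{"fingers": -1,"x": -0.0308,"y": 0.008,"z": 0,"ax": 0,"ay": 0,"az": 0},{"fingers": -1,"x": -0.0308,"y": 0.008,"z": 0,"ax": 0,"ay": 0,"az": 0},{"fingers": -1,"x": -0.0308,"y": 0.008,"z": 0,"ax": 0,"ay": 0,"az": 0}]'

```text
clock: 6.47
tcp_pos: [0.5, -0.0835, 0.2516]
orientation: [-2.484, -1.923, -0.001]
contact_force: [1.5, -0.4, -3.2]
grip_width: 0.0289
gripper_force: 40.7
```

arm_command --rows '[{"fingers": -1,"x": 0,"y": 0,"z": 0,"ax": 0,"ay": 0,"az": 0},{"fingers": -1,"x": 0,"y": 0,"z": 0,"ax": 0,"ay": 0,"az": 0},{"fingers": -1,"x": 0,"y": 0,"z": 0,"ax": 0,"ay": 0,"az": 0}]'

```text
clock: 6.72
tcp_pos: [0.5003, -0.0816, 0.2513]
orientation: [-2.485, -1.922, -0.0]
contact_force: [0.4, 0.4, -1.9]
grip_width: 0.0293
gripper_force: 40.7
```

Run:
```python
from h import *
from bench import r
w=r.grab_frame('wrist');pickle.dump(w,open('w3.pkl','wb'));cv2.imwrite('pics/w4.png',cv2.resize(cv2.convertScaleAbs(w['frame'][:300,200:600,::-1],alpha=1.0),(800,600)))
o,M=obs(r);print(o['clock'],o['tcp_pos'],M)
P=cloud(w)
X=np.array([.2494,.9684]);Y=np.array([.9684,-.2494]);c=np.array([.6153,-.08])
L=np.stack([(P[...,:2]-c)@X,(P[...,:2]-c)@Y,P[...,2]],-1)
m=(abs(L[...,0])<.14)&(abs(L[...,1])<.05)
for lo,hi in((.026,.05),(.018,.026),(.004,.012)):
    k=(m&(L[...,2]>lo)&(L[...,2]<hi)).astype('uint8');n,lab,st,_=cv2.connectedComponentsWithStats(k)
    for i in range(1,n):
        if st[i,4]>25:
            q=L[lab==i];print(lo,st[i],q.min(0).round(4),q.max(0).round(4),cv2.minAreaRect(q[:,:2].astype('float32')*1000))
```

```text
6.7667 [ 0.50037062 -0.08085167  0.2512326 ] [[ 2.50105663e-01  9.68218520e-01 -2.32621666e-04]
 [ 9.68218390e-01 -2.50105478e-01  6.31625624e-04]
 [ 5.53371675e-04 -3.83201721e-04 -9.99999773e-01]]
0.026 [400 195  16  20 272] [-0.0789 -0.0272  0.026 ] [-0.059  -0.0135  0.0377] ((-68.95438385009766, -20.312931060791016), (19.90345001220703, 13.690135955810547), 0.03776870667934418)
0.026 [436 195  16  20 285] [-0.0795  0.0112  0.0264] [-0.0591  0.0247  0.0376] ((-69.25859069824219, 17.872360229492188), (20.225936889648438, 13.529034614562988), 1.0979177951812744)
0.018 [399 193  14  18  50] [-0.0782 -0.027   0.0181] [-0.0589 -0.0141  0.0258] ((-66.25360870361328, -24.45578384399414), (21.934715270996094, 10.268099784851074), 33.70025634765625)
0.018 [434 193  14  18  59] [-0.0779  0.0111  0.0184] [-0.0592  0.0235  0.0256] ((-66.35436248779297, 13.787740707397461), (21.365516662597656, 9.49069595336914), 32.487205505371094)
0.018 [397 225  48  11 493] [-0.1081 -0.0271  0.018 ] [-0.0969  0.0245  0.0254] ((-102.59170532226562, -1.2939529418945312), (11.128681182861328, 51.61292266845703), 0.45556047558784485)
0.004 [  389    17    79   217 11332] [-0.1131 -0.033   0.004 ] [0.1161 0.032  0.012 ] ((1.4969635009765625, -0.6144523620605469), (229.45077514648438, 64.22859191894531), 0.3562563955783844)
```

View pics/w4.png

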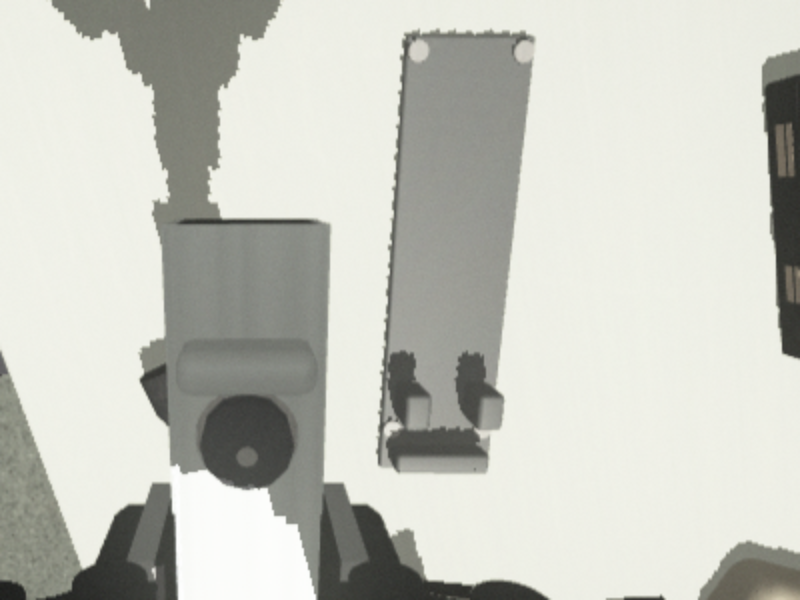

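The jig view shows the plate from rows 33 to 466, jaws at (417,408) and (488,408), and the back wall at (440,462). Its measured size, 229.5 x 64.2 mm, matches the given one. I'll move over it.

arm_command --rows '[{"fingers": -1,"x": 0.0053,"y": 0.0274,"z": 0,"ax": 0,"ay": 0,"az": 0},{"fingers": -1,"x": 0.0053,"y": 0.0274,"z": 0,"ax": 0,"ay": 0,"az": 0},{"fingers": -1,"x": 0.0053,"y": 0.0274,"z": 0,"ax": 0,"ay": 0,"az": 0},{"fingers": -1,"x": 0.0052,"y": 0.0275,"z": 0,"ax": 0,"ay": 0,"az": 0.4},{"fingers": -1,"x": 0,"y": 0,"z": 0.035,"ax": 0,"ay": 0,"az": 0},{"fingers": -1,"x": 0,"y": 0,"z": 0.035,"ax": 0,"ay": 0,"az": 0},{"fingers": -1,"x": 0,"y": 0,"z": 0.035,"ax": 0,"ay": 0,"az": 0},{"fingers": -1,"x": 0,"y": 0,"z": 0.035,"ax": 0,"ay": 0,"az": 0},{"fingers": -1,"x": 0,"y": 0,"z": 0.025,"ax": 0,"ay": 0,"az": 0},{"fingers": -1,"x": 0,"y": 0,"z": 0,"ax": 0,"ay": 0,"az": 0}]'

```text
clock: 7.6
tcp_pos: [0.6081, -0.086, 0.0806]
orientation: [-2.483, -1.913, 0.011]
contact_force: [-1.8, 0.7, -2.7]
grip_width: 0.0296
gripper_force: 40.8
```

arm_command --rows '[{"fingers": -1,"x": 0,"y": 0,"z": 0,"ax": 0,"ay": 0,"az": 0},{"fingers": -1,"x": 0,"y": 0,"z": 0,"ax": 0,"ay": 0,"az": 0},{"fingers": -1,"x": 0,"y": 0,"z": 0,"ax": 0,"ay": 0,"az": 0}]'

```text
clock: 7.85
tcp_pos: [0.6135, -0.0889, 0.0886]
orientation: [2.49, 1.912, 0.005]
contact_force: [0.7, -0.3, -1.5]
grip_width: 0.0293
gripper_force: 40.8
```

Run:
```python
from h import *
from bench import r
o,M=obs(r);t=o['tcp_pos'];print(o['clock'],t,M[:,0],o['contact_force'],'err tool',M.T@(np.array([.6118,-.0879,.0332])-t))
w=r.grab_frame('wrist');pickle.dump(w,open('w4.pkl','wb'))
P=cloud(w)
# head & jaws visible? bar/jaw points in tool frame
L=(P-t)@M
for v in range(150,330,12): print(v,[ (tuple((L[v,u]*1000).round().astype(int))) for u in (290,323,360)])
```

```text
7.85 [ 0.61353445 -0.08890689  0.08855993] [0.2580713  0.96612535 0.00100662] [ 0.70679144 -0.31253272 -1.45275911] err tool [ 0.00046944 -0.0021389   0.05535295]
150 [(np.int64(53), np.int64(-11), np.int64(0)), (np.int64(53), np.int64(1), np.int64(-1)), (np.int64(53), np.int64(14), np.int64(0))]
162 [(np.int64(48), np.int64(-11), np.int64(0)), (np.int64(48), np.int64(1), np.int64(0)), (np.int64(49), np.int64(14), np.int64(-1))]
174 [(np.int64(44), np.int64(-11), np.int64(0)), (np.int64(47), np.int64(1), np.int64(-12)), (np.int64(44), np.int64(15), np.int64(-1))]
186 [(np.int64(43), np.int64(-10), np.int64(-14)), (np.int64(43), np.int64(1), np.int64(-13)), (np.int64(39), np.int64(15), np.int64(0))]
198 [(np.int64(35), np.int64(-12), np.int64(0)), (np.int64(34), np.int64(1), np.int64(1)), (np.int64(35), np.int64(15), np.int64(0))]
210 [(np.int64(30), np.int64(-12), np.int64(-1)), (np.int64(31), np.int64(1), np.int64(-5)), (np.int64(30), np.int64(15), np.int64(0))]
222 [(np.int64(25), np.int64(-12), np.int64(0)), (np.int64(28), np.int64(1), np.int64(-7)), (np.int64(25), np.int64(15), n
[... 397 characters left out ...]
64(16), np.int64(0))]
270 [(np.int64(72), np.int64(1), np.int64(-123)), (np.int64(4), np.int64(1), np.int64(0)), (np.int64(5), np.int64(16), np.int64(-2))]
282 [(np.int64(-2), np.int64(-13), np.int64(0)), (np.int64(-1), np.int64(1), np.int64(-1)), (np.int64(1), np.int64(16), np.int64(-4))]
294 [(np.int64(-7), np.int64(-13), np.int64(0)), (np.int64(-7), np.int64(1), np.int64(0)), (np.int64(-4), np.int64(16), np.int64(-4))]
306 [(np.int64(-13), np.int64(-13), np.int64(0)), (np.int64(-13), np.int64(1), np.int64(0)), (np.int64(-9), np.int64(16), np.int64(-6))]
318 [(np.int64(-19), np.int64(-13), np.int64(1)), (np.int64(-22), np.int64(1), np.int64(4)), (np.int64(-58), np.int64(23), np.int64(54))]
```

arm_command --rows '[{"fingers": -1,"x": 0,"y": 0,"z": 0,"ax": 0,"ay": 0,"az": 0},{"fingers": -1,"x": 0,"y": 0,"z": 0,"ax": 0,"ay": 0,"az": 0},{"fingers": -1,"x": 0,"y": 0,"z": 0,"ax": 0,"ay": 0,"az": 0}]'

```text
clock: 8.15
tcp_pos: [0.6122, -0.0891, 0.0871]
orientation: [2.492, 1.912, 0.002]
contact_force: [0.2, -0.3, -2.9]
grip_width: 0.029
gripper_force: 40.8
```

Run:
```python
from h import *
from bench import r
o,M=obs(r);t=o['tcp_pos'];print(o['clock'],t,M[:,0],o['contact_force'],'err tool',M.T@(np.array([.6118,-.0879,.0332])-t))
w=r.grab_frame('wrist');pickle.dump(w,open('w4.pkl','wb'))
cv2.imwrite('pics/w5.png',cv2.resize(cv2.convertScaleAbs(w['frame'][130:,200:450,::-1],alpha=1.3),(555,600)))
```

```text
8.15 [ 0.6122096  -0.08905423  0.08707396] [2.58762069e-01 9.65940952e-01 5.18841014e-04] [ 0.18270162 -0.3295553  -2.86178329] err tool [ 0.00098098 -0.00075704  0.05387363]
```

View pics/w5.png

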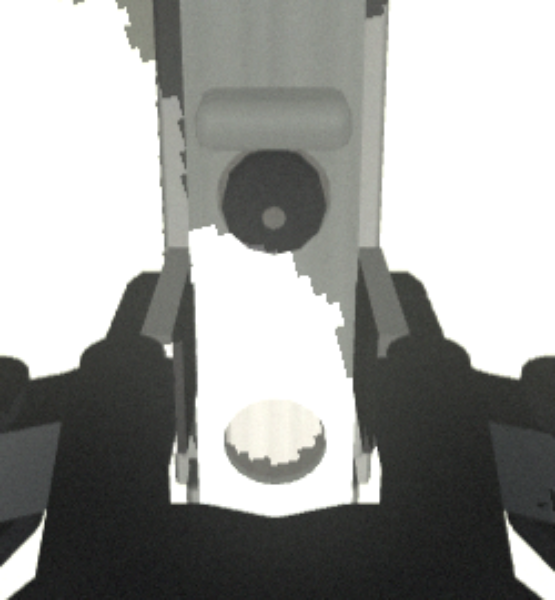

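The bar is centred over the plate, with equal strips at columns 172 and 375; the button is at (274,215). The head is hidden by the gripper. I'll correct slightly and descend.

arm_command --rows '[{"fingers": -1,"x": 0.001,"y": -0.0007,"z": 0.01,"ax": 0,"ay": 0,"az": -0.2},{"fingers": -1,"x": 0,"y": 0,"z": 0.01,"ax": 0,"ay": 0,"az": 0},{"fingers": -1,"x": 0,"y": 0,"z": 0.01,"ax": 0,"ay": 0,"az": 0},{"fingers": -1,"x": 0,"y": 0,"z": 0.008,"ax": 0,"ay": 0,"az": 0},{"fingers": -1,"x": 0,"y": 0,"z": 0,"ax": 0,"ay": 0,"az": 0},{"fingers": -1,"x": 0,"y": 0,"z": 0,"ax": 0,"ay": 0,"az": 0}]'

```text
clock: 8.7
tcp_pos: [0.6107, -0.088, 0.0472]
orientation: [-2.488, -1.916, 0.003]
contact_force: [0.1, -0.3, -3.1]
grip_width: 0.0289
gripper_force: 40.9
```

arm_command --rows '[{"fingers": -1,"x": 0,"y": 0,"z": 0.005,"ax": 0,"ay": 0,"az": 0},{"fingers": -1,"x": 0,"y": 0,"z": 0.005,"ax": 0,"ay": 0,"az": 0},{"fingers": -1,"x": 0,"y": 0,"z": 0.003,"ax": 0,"ay": 0,"az": 0},{"fingers": -1,"x": 0,"y": 0,"z": 0,"ax": 0,"ay": 0,"az": 0},{"fingers": -1,"x": 0,"y": 0,"z": 0,"ax": 0,"ay": 0,"az": 0}]'

```text
clock: 9.12
tcp_pos: [0.6113, -0.088, 0.0351]
orientation: [-2.489, -1.917, 0.0]
contact_force: [0.3, -0.4, -2.3]
grip_width: 0.0292
gripper_force: 40.9
```

arm_command --rows '[{"fingers": -1,"x": 0,"y": 0,"z": 0.0015,"ax": 0,"ay": 0,"az": 0},{"fingers": -1,"x": 0,"y": 0,"z": 0.001,"ax": 0,"ay": 0,"az": 0},{"fingers": -1,"x": 0,"y": 0,"z": 0,"ax": 0,"ay": 0,"az": 0}]'

```text
clock: 9.37
tcp_pos: [0.6119, -0.0881, 0.0333]
orientation: [2.489, 1.916, 0.001]
contact_force: [0.1, 0.5, 1.3]
grip_width: 0.029
gripper_force: 41.4
```

arm_command --rows '[{"fingers": 0,"x": 0,"y": 0,"z": 0,"ax": 0,"ay": 0,"az": 0},{"fingers": 0,"x": 0,"y": 0,"z": 0,"ax": 0,"ay": 0,"az": 0},{"fingers": 0,"x": 0,"y": 0,"z": 0,"ax": 0,"ay": 0,"az": 0},{"fingers": 0,"x": 0,"y": 0,"z": -0.02,"ax": 0,"ay": 0,"az": 0},{"fingers": 0,"x": 0,"y": 0,"z": -0.035,"ax": 0,"ay": 0,"az": 0},{"fingers": 0,"x": 0,"y": 0,"z": -0.035,"ax": 0,"ay": 0,"az": 0},{"fingers": 0,"x": 0,"y": 0,"z": -0.035,"ax": 0,"ay": 0,"az": 0},{"fingers": -1,"x": -0.02,"y": 0,"z": -0.025,"ax": 0,"ay": 0,"az": 0},{"fingers": -1,"x": -0.02,"y": 0,"z": 0,"ax": 0,"ay": 0,"az": 0},{"fingers": -1,"x": 0,"y": 0,"z": 0,"ax": 0,"ay": 0,"az": 0}]'

```text
clock: 10.2
tcp_pos: [0.6008, -0.1318, 0.1855]
orientation: [2.491, 1.907, 0.002]
contact_force: [-0.3, -0.5, -0.5]
grip_width: 0.0071
gripper_force: 0.0
```

arm_command --rows '[{"fingers": -1,"x": 0,"y": 0,"z": 0,"ax": 0,"ay": 0,"az": 0},{"fingers": -1,"x": 0,"y": 0,"z": 0,"ax": 0,"ay": 0,"az": 0},{"fingers": -1,"x": 0,"y": 0,"z": 0,"ax": 0,"ay": 0,"az": 0}]'

```text
clock: 10.45
tcp_pos: [0.6011, -0.1253, 0.182]
orientation: [-2.487, -1.918, 0.001]
contact_force: [0.2, -0.6, 0.3]
grip_width: -0.0
gripper_force: 0.0
```

Run:
```python
from h import *
from bench import r
o,M=obs(r);t=o['tcp_pos'];print(o['clock'],t,M[:,0],o['grip_width'])
w=r.grab_frame('wrist');pickle.dump(w,open('w5.pkl','wb'))
cv2.imwrite('pics/w6.png',cv2.resize(cv2.convertScaleAbs(w['frame'][20:270,200:450,::-1],alpha=1.0),(600,600)))
```

```text
10.45 [ 0.6011212  -0.12531648  0.18198654] [2.54053440e-01 9.67190113e-01 3.66902400e-04] -4.2965454108431345e-06
```

View pics/w6.png

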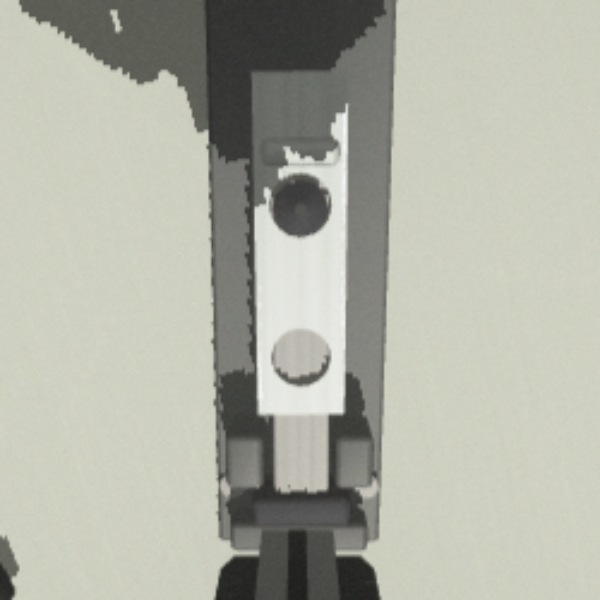

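The bar is seated: head at (303,512) behind the jaws at (245,462) and (354,462), button at (301,206) and near hole at (301,357). Next I'll work out the pressing position.

Run:
```python
from h import *
from bench import r
w=pickle.load(open('w5.pkl','rb'));o,M=obs(r);t=o['tcp_pos'];print(t)
f=lambda u,v,z:ray(w,200+u/2.4,20+v/2.4,z)
q=lambda p:(M.T@(p-t)).round(4)
print('btn',q(f(301,208,.041)),'hole',q(f(301,357,.034)),'end',q(f(302,71,.034)),'near L',q(f(257,415,.034)),'R',q(f(344,415,.034)),'ridge bottom front',q(f(300,165,.041)))
L=(cloud(w)-t)@M
k=(L[...,2]+.048<.182)&0
# ridge top points
zz=.182-L[...,2]
m=(zz>.043)&(zz<.052)&(abs(L[...,1])<.02)&(L[...,0]>.02)
print('ridge',L[m].min(0).round(4),L[m].max(0).round(4),m.sum())
```

```text
[ 0.60116745 -0.1253117   0.18195596]
btn [0.0641 0.0026 0.141 ] hole [0.015  0.0027 0.148 ] end [0.1047 0.0029 0.148 ] near L [-0.0055 -0.0125  0.148 ] R [-0.0054  0.0177  0.1479] ridge bottom front [0.077  0.0023 0.141 ]
ridge [ 0.0774 -0.0094  0.1328] [0.085  0.0139 0.1386] 378
```

arm_command --rows '[{"fingers": -1,"x": 0.0215,"y": 0.0005,"z": 0,"ax": 0,"ay": 0,"az": 0},{"fingers": -1,"x": 0.0215,"y": 0.0005,"z": 0,"ax": 0,"ay": 0,"az": 0},{"fingers": -1,"x": 0.0215,"y": 0.0005,"z": 0,"ax": 0,"ay": 0,"az": 0},{"fingers": -1,"x": 0,"y": 0,"z": 0.03,"ax": 0,"ay": 0,"az": 0},{"fingers": -1,"x": 0,"y": 0,"z": 0.03,"ax": 0,"ay": 0,"az": 0},{"fingers": -1,"x": 0,"y": 0,"z": 0.025,"ax": 0,"ay": 0,"az": 0},{"fingers": -1,"x": 0,"y": 0,"z": 0.015,"ax": 0,"ay": 0,"az": 0},{"fingers": -1,"x": 0,"y": 0,"z": 0.006,"ax": 0,"ay": 0,"az": 0},{"fingers": -1,"x": 0,"y": 0,"z": 0,"ax": 0,"ay": 0,"az": 0},{"fingers": -1,"x": 0,"y": 0,"z": 0,"ax": 0,"ay": 0,"az": 0}]'

```text
clock: 11.33
tcp_pos: [0.6195, -0.0645, 0.077]
orientation: [2.489, 1.917, 0.0]
contact_force: [1.0, -1.1, -0.1]
grip_width: 0.0002
gripper_force: 0.0
```

arm_command --rows '[{"fingers": -1,"x": 0,"y": 0,"z": 0,"ax": 0,"ay": 0,"az": 0},{"fingers": -1,"x": 0,"y": 0,"z": 0,"ax": 0,"ay": 0,"az": 0},{"fingers": -1,"x": 0,"y": 0,"z": 0,"ax": 0,"ay": 0,"az": 0},{"fingers": -1,"x": 0,"y": 0,"z": 0,"ax": 0,"ay": 0,"az": 0}]'

```text
clock: 11.67
tcp_pos: [0.6196, -0.0646, 0.0776]
orientation: [2.488, 1.916, 0.002]
contact_force: [0.4, 0.6, -0.5]
grip_width: -0.0001
gripper_force: 0.0
```

Run:
```python
from h import *
from bench import r
o,M=obs(r);t=o['tcp_pos'];print(o['clock'],t,M[:,0],o['contact_force'])
goal=np.array([.60116745,-.1253117,.182])+M@[.0645,.0015,0];print('err',M.T@(goal-t))
```

```text
11.6667 [ 0.61958293 -0.06462381  0.07760341] [2.55399103e-01 9.66835565e-01 5.37816246e-04] [ 0.37411871  0.61114829 -0.45967349]
err [ 0.00117764 -0.0006721  -0.10443351]
```

arm_command --rows '[{"fingers": -1,"x": 0.0011,"y": 0,"z": 0.008,"ax": 0,"ay": 0,"az": 0},{"fingers": -1,"x": 0,"y": 0,"z": 0.007,"ax": 0,"ay": 0,"az": 0},{"fingers": -1,"x": 0,"y": 0,"z": 0.003,"ax": 0,"ay": 0,"az": 0},{"fingers": -1,"x": 0,"y": 0,"z": 0.003,"ax": 0,"ay": 0,"az": 0},{"fingers": -1,"x": 0,"y": 0,"z": 0,"ax": 0,"ay": 0,"az": 0},{"fingers": -1,"x": 0,"y": 0,"z": 0,"ax": 0,"ay": 0,"az": 0}]'

```text
clock: 12.17
tcp_pos: [0.6193, -0.0635, 0.0557]
orientation: [-2.489, -1.916, 0.0]
contact_force: [0.0, 1.3, 3.8]
grip_width: 0.0002
gripper_force: 2.1
```

arm_command --rows '[{"fingers": -1,"x": 0,"y": 0,"z": 0.0015,"ax": 0,"ay": 0,"az": 0},{"fingers": -1,"x": 0,"y": 0,"z": 0.001,"ax": 0,"ay": 0,"az": 0},{"fingers": -1,"x": 0,"y": 0,"z": 0,"ax": 0,"ay": 0,"az": 0},{"fingers": -1,"x": 0,"y": 0,"z": 0,"ax": 0,"ay": 0,"az": 0}]'

```text
clock: 12.5
tcp_pos: [0.6195, -0.0636, 0.0534]
orientation: [2.489, 1.917, 0.0]
contact_force: [-1.4, 0.9, 4.5]
grip_width: 0.0003
gripper_force: 2.4
```

arm_command --rows '[{"fingers": -1,"x": 0,"y": 0,"z": 0.0005,"ax": 0,"ay": 0,"az": 0},{"fingers": -1,"x": 0.002,"y": 0,"z": 0,"ax": 0,"ay": 0,"az": 0},{"fingers": -1,"x": 0.002,"y": 0,"z": 0,"ax": 0,"ay": 0,"az": 0},{"fingers": -1,"x": 0.002,"y": 0,"z": 0,"ax": 0,"ay": 0,"az": 0},{"fingers": -1,"x": 0.002,"y": 0,"z": 0,"ax": 0,"ay": 0,"az": 0},{"fingers": -1,"x": 0,"y": 0,"z": 0,"ax": 0,"ay": 0,"az": 0}]'

```text
clock: 13.0
tcp_pos: [0.6216, -0.058, 0.0532]
orientation: [2.488, 1.914, -0.001]
contact_force: [-0.5, -4.6, 5.2]
grip_width: -0.0
gripper_force: 3.3
```

arm_command --rows '[{"fingers": -1,"x": 0.003,"y": 0,"z": 0,"ax": 0,"ay": 0,"az": 0},{"fingers": -1,"x": 0.004,"y": 0,"z": 0,"ax": 0,"ay": 0,"az": 0},{"fingers": -1,"x": 0.004,"y": 0,"z": 0,"ax": 0,"ay": 0,"az": 0},{"fingers": -1,"x": 0.004,"y": 0,"z": 0,"ax": 0,"ay": 0,"az": 0},{"fingers": -1,"x": 0,"y": 0,"z": 0,"ax": 0,"ay": 0,"az": 0}]'

```text
clock: 13.42
tcp_pos: [0.6257, -0.0412, 0.0529]
orientation: [2.488, 1.917, 0.001]
contact_force: [0.3, -1.4, 4.0]
grip_width: -0.0003
gripper_force: 2.1
```

arm_command --rows '[{"fingers": -1,"x": 0.004,"y": 0,"z": -0.0015,"ax": 0,"ay": 0,"az": 0},{"fingers": -1,"x": 0.004,"y": 0,"z": 0,"ax": 0,"ay": 0,"az": 0},{"fingers": -1,"x": 0.004,"y": 0,"z": 0,"ax": 0,"ay": 0,"az": 0},{"fingers": -1,"x": 0.004,"y": 0,"z": 0,"ax": 0,"ay": 0,"az": 0},{"fingers": -1,"x": 0.004,"y": 0,"z": 0,"ax": 0,"ay": 0,"az": 0},{"fingers": -1,"x": 0,"y": 0,"z": 0,"ax": 0,"ay": 0,"az": 0}]'

```text
clock: 13.92
tcp_pos: [0.6305, -0.0202, 0.054]
orientation: [-2.487, -1.918, -0.001]
contact_force: [-0.7, -1.2, -0.5]
grip_width: -0.0001
gripper_force: 0.7
```

arm_command --rows '[{"fingers": -1,"x": 0.0015,"y": 0,"z": 0,"ax": 0,"ay": 0,"az": 0},{"fingers": -1,"x": 0.0015,"y": 0,"z": 0,"ax": 0,"ay": 0,"az": 0},{"fingers": -1,"x": 0.0015,"y": 0,"z": 0,"ax": 0,"ay": 0,"az": 0},{"fingers": -1,"x": 0,"y": 0,"z": 0,"ax": 0,"ay": 0,"az": 0},{"fingers": -1,"x": 0,"y": 0,"z": 0,"ax": 0,"ay": 0,"az": 0}]'

```text
clock: 14.33
tcp_pos: [0.632, -0.0164, 0.0545]
orientation: [-2.488, -1.918, -0.002]
contact_force: [0.5, 0.4, 1.1]
grip_width: 0.0004
gripper_force: 0.0
```

arm_command --rows '[{"fingers": -1,"x": 0.001,"y": 0,"z": 0,"ax": 0,"ay": 0,"az": 0},{"fingers": -1,"x": 0.001,"y": 0,"z": 0,"ax": 0,"ay": 0,"az": 0},{"fingers": -1,"x": 0.001,"y": 0,"z": 0,"ax": 0,"ay": 0,"az": 0},{"fingers": -1,"x": 0,"y": 0,"z": 0,"ax": 0,"ay": 0,"az": 0},{"fingers": -1,"x": 0,"y": 0,"z": 0,"ax": 0,"ay": 0,"az": 0}]'

```text
clock: 14.75
tcp_pos: [0.6323, -0.0145, 0.0543]
orientation: [-2.489, -1.917, -0.0]
contact_force: [-0.1, 0.6, -0.2]
grip_width: 0.0
gripper_force: 0.0
```

arm_command --rows '[{"fingers": -1,"x": 0.001,"y": 0,"z": 0,"ax": 0,"ay": 0,"az": 0},{"fingers": -1,"x": 0.001,"y": 0,"z": 0,"ax": 0,"ay": 0,"az": 0},{"fingers": -1,"x": 0.001,"y": 0,"z": 0,"ax": 0,"ay": 0,"az": 0},{"fingers": -1,"x": 0,"y": 0,"z": 0,"ax": 0,"ay": 0,"az": 0},{"fingers": -1,"x": 0,"y": 0,"z": 0,"ax": 0,"ay": 0,"az": 0}]'

```text
clock: 15.17
tcp_pos: [0.6331, -0.0117, 0.0543]
orientation: [-2.489, -1.917, -0.0]
contact_force: [-0.2, -0.4, 0.8]
grip_width: 0.0003
gripper_force: 0.0
```

arm_command --rows '[{"fingers": -1,"x": -0.003,"y": 0,"z": -0.01,"ax": 0,"ay": 0,"az": 0},{"fingers": -1,"x": 0,"y": 0,"z": -0.03,"ax": 0,"ay": 0,"az": 0},{"fingers": -1,"x": -0.02,"y": 0,"z": -0.03,"ax": 0,"ay": 0,"az": 0},{"fingers": -1,"x": -0.03,"y": 0,"z": -0.03,"ax": 0,"ay": 0,"az": 0},{"fingers": -1,"x": -0.03,"y": 0,"z": -0.03,"ax": 0,"ay": 0,"az": 0},{"fingers": -1,"x": -0.03,"y": 0,"z": 0,"ax": 0,"ay": 0,"az": 0},{"fingers": -1,"x": 0,"y": 0,"z": 0,"ax": 0,"ay": 0,"az": 0},{"fingers": -1,"x": 0,"y": 0,"z": 0,"ax": 0,"ay": 0,"az": 0},{"fingers": -1,"x": 0,"y": 0,"z": 0,"ax": 0,"ay": 0,"az": 0}]'

```text
clock: 15.92
tcp_pos: [0.6043, -0.1195, 0.1833]
orientation: [-2.488, -1.916, -0.001]
contact_force: [0.4, 0.4, 0.1]
grip_width: -0.0001
gripper_force: 0.0
```

Run:
```python
from h import *
from bench import r
o,M=obs(r);t=o['tcp_pos'];print(o['clock'],t,M[:,0])
w=r.grab_frame('wrist');pickle.dump(w,open('w6.pkl','wb'))
cv2.imwrite('pics/w7.png',cv2.resize(cv2.convertScaleAbs(w['frame'][0:270,190:460,::-1],alpha=1.0),(600,600)))
P=cloud(w)-np.array([.6119,-.0881,.006]);L=P@M;L[...,0]+=.0097
for v in range(10,270,6):
    row=L[v];i=np.argmin(abs(row[:,1]-.0008));print(v,i,(row[i]*1000*[1,1,-1]).round().astype(int),end=';')
```

```text
15.9167 [ 0.60434422 -0.11952531  0.18333454] [2.55486836e-01 9.66812142e-01 8.71631139e-04]
10 322 [106   1  42];16 322 [102   1  41];22 322 [100   1  35];28 322 [97  1 26];34 322 [97  1  1];40 322 [93  1  2];46 322 [88  1  1];52 322 [84  1  2];58 322 [77  1 29];64 322 [72  1 27];70 322 [68  1 27];76 322 [64  1 27];82 323 [60  2 27];88 322 [55  1 28];94 322 [51  1 28];100 322 [46  1 30];106 322 [42  1 32];112 322 [37  1 24];118 322 [33  1 32];124 322 [28  1 24];130 322 [23  1 27];136 322 [19  1 27];142 322 [13  1 23];148 322 [ 9  1 24];154 322 [ 4  1 24];160 322 [-1  1 23];166 322 [-6  1 24];172 322 [-11   1  24];178 322 [-17   1  24];184 322 [-22   1  24];190 322 [-27   1  24];196 322 [-33   1  23];202 322 [-38   1  24];208 322 [-43   1  24];214 322 [-49   1  23];220 322 [-54   1  25];226 322 [-60   1  24];232 322 [-64   1  26];238 322 [-70   1  27];244 321 [-12   1 166];250 321 [-12   1 171];256 321 [-12   1 177];262 321 [-12   1 183];268 321 [-12   1 187];
```

View pics/w7.png

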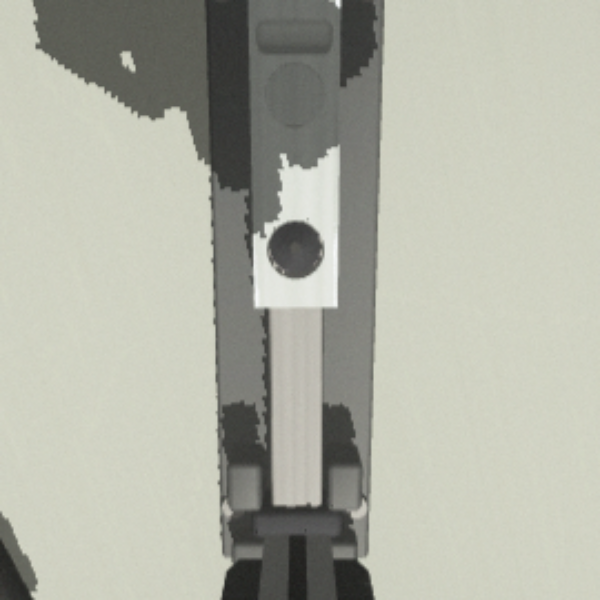

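The button has popped out in the second hole at (295,250) and the sleeve's near end is at (295,308), so the bar is long. I'll measure it for the next grasp.

Run:
```python
from h import *
from bench import r
w=pickle.load(open('w6.pkl','rb'));o,M=obs(r);t=o['tcp_pos'];print(t)
s=600/270
f=lambda u,v,z:ray(w,190+u/s,v/s,z)
q=lambda p:(M.T@(p-t)).round(4)
print('btn-36',q(f(295,253,.041))-[.036,0,0],'near L-16',q(f(254,308,.034))-[.016,0,0],'R',q(f(337,308,.034))-[.016,0,0],'firsthole-86',q(f(294,94,.034))-[.086,0,0],'tube',q(f(270,400,.030)),q(f(323,400,.030)),'tube low',q(f(271,500,.030)),q(f(323,500,.030)))
```

```text
[ 0.60451739 -0.11868255  0.1829359 ]
btn-36 [0.0219 0.0009 0.142 ] near L-16 [ 0.0224 -0.0139  0.149 ] R [0.0223 0.0159 0.149 ] firsthole-86 [0.023  0.0006 0.149 ] tube [ 0.0034 -0.0087  0.1529] [0.0034 0.0114 0.1529] tube low [-0.0369 -0.0087  0.1529] [-0.037   0.0117  0.1529]
```

arm_command --grip_force 60 --rows '[{"fingers": 0.2,"x": 0.0115,"y": 0,"z": 0,"ax": 0,"ay": 0,"az": 0},{"fingers": 0.2,"x": 0.011,"y": 0,"z": 0.02,"ax": 0,"ay": 0,"az": 0},{"fingers": 0.2,"x": 0,"y": 0,"z": 0.035,"ax": 0,"ay": 0,"az": 0},{"fingers": 0.2,"x": 0,"y": 0,"z": 0.035,"ax": 0,"ay": 0,"az": 0},{"fingers": 0.2,"x": 0,"y": 0,"z": 0.02,"ax": 0,"ay": 0,"az": 0},{"fingers": 0.2,"x": 0,"y": 0,"z": 0.01,"ax": 0,"ay": 0,"az": 0},{"fingers": 0.2,"x": 0,"y": 0,"z": 0,"ax": 0,"ay": 0,"az": 0},{"fingers": 0.2,"x": 0,"y": 0,"z": 0,"ax": 0,"ay": 0,"az": 0},{"fingers": 0.2,"x": 0,"y": 0,"z": 0,"ax": 0,"ay": 0,"az": 0}]'

```text
clock: 16.72
tcp_pos: [0.6115, -0.0981, 0.0647]
orientation: [2.487, 1.916, 0.003]
contact_force: [-0.0, -0.1, -0.9]
grip_width: 0.0514
gripper_force: 0.0
```

Run:
```python
from h import *
from bench import r
o,M=obs(r);t=o['tcp_pos'];print(o['clock'],t,M[:,0],o['contact_force'],o['grip_width'])
goal=np.array([.60451739,-.11868255,.030])+M@[.0225,.0002,0];print('err',M.T@(goal-t))
```

```text
16.7167 [ 0.61150372 -0.09812122  0.06465335] [2.54982153e-01 9.66945663e-01 4.30992795e-04] [-0.02946429 -0.10672009 -0.8568199 ] 0.051351102078489225
err [ 0.00082199 -0.00139368  0.03464037]
```

arm_command --rows '[{"fingers": 0.2,"x": 0.0006,"y": -0.0008,"z": 0.015,"ax": 0,"ay": 0,"az": 0},{"fingers": 0.2,"x": 0,"y": 0,"z": 0.012,"ax": 0,"ay": 0,"az": 0},{"fingers": 0.2,"x": 0,"y": 0,"z": 0.0065,"ax": 0,"ay": 0,"az": 0},{"fingers": 0.2,"x": 0,"y": 0,"z": 0,"ax": 0,"ay": 0,"az": 0},{"fingers": 0.2,"x": 0,"y": 0,"z": 0,"ax": 0,"ay": 0,"az": 0}]'

```text
clock: 17.13
tcp_pos: [0.6096, -0.0976, 0.0298]
orientation: [-2.489, -1.917, 0.0]
contact_force: [0.9, 0.6, -0.3]
grip_width: 0.0514
gripper_force: 0.0
```

arm_command --rows '[{"fingers": -1,"x": 0,"y": 0,"z": 0,"ax": 0,"ay": 0,"az": 0},{"fingers": -1,"x": 0,"y": 0,"z": 0,"ax": 0,"ay": 0,"az": 0},{"fingers": -1,"x": 0,"y": 0,"z": 0,"ax": 0,"ay": 0,"az": 0},{"fingers": -1,"x": 0,"y": 0,"z": 0,"ax": 0,"ay": 0,"az": 0},{"fingers": -1,"x": 0,"y": 0,"z": 0,"ax": 0,"ay": 0,"az": 0},{"fingers": -1,"x": 0,"y": 0,"z": 0,"ax": 0,"ay": 0,"az": 0}]'

```text
clock: 17.63
tcp_pos: [0.6103, -0.0977, 0.0305]
orientation: [2.488, 1.916, 0.002]
contact_force: [-0.1, 0.3, 5.6]
grip_width: 0.0188
gripper_force: 59.9
```

arm_command --rows '[{"fingers": -1,"x": 0,"y": 0,"z": -0.008,"ax": 0,"ay": 0,"az": 0},{"fingers": -1,"x": 0,"y": 0,"z": -0.016,"ax": 0,"ay": 0,"az": 0},{"fingers": -1,"x": 0,"y": 0,"z": -0.03,"ax": 0,"ay": 0,"az": 0},{"fingers": -1,"x": 0,"y": 0,"z": -0.035,"ax": 0,"ay": 0,"az": 0},{"fingers": -1,"x": 0,"y": 0,"z": -0.035,"ax": 0,"ay": 0,"az": 0},{"fingers": -1,"x": 0,"y": 0,"z": -0.03,"ax": 0,"ay": 0,"az": 0},{"fingers": -1,"x": 0,"y": 0,"z": -0.016,"ax": 0,"ay": 0,"az": 0},{"fingers": -1,"x": 0,"y": 0,"z": 0,"ax": 0,"ay": 0,"az": 0},{"fingers": -1,"x": 0,"y": 0,"z": 0,"ax": 0,"ay": 0,"az": 0},{"fingers": -1,"x": 0,"y": 0,"z": 0,"ax": 0,"ay": 0,"az": 0}]'

```text
clock: 18.47
tcp_pos: [0.6084, -0.097, 0.1982]
orientation: [-2.487, -1.916, 0.003]
contact_force: [-0.4, -0.2, -3.3]
grip_width: 0.0188
gripper_force: 59.1
```

arm_command --rows '[{"fingers": -1,"x": 0.0156,"y": -0.0041,"z": 0,"ax": 0,"ay": 0,"az": 0},{"fingers": -1,"x": 0.0312,"y": -0.0081,"z": 0,"ax": 0,"ay": 0,"az": 0},{"fingers": -1,"x": 0.0312,"y": -0.0081,"z": 0,"ax": 0,"ay": 0,"az": 0},{"fingers": -1,"x": 0.0312,"y": -0.0081,"z": 0,"ax": 0,"ay": 0,"az": 0},{"fingers": -1,"x": 0.0312,"y": -0.0081,"z": 0,"ax": 0,"ay": 0,"az": 0},{"fingers": -1,"x": 0.0312,"y": -0.0081,"z": 0,"ax": 0,"ay": 0,"az": 0},{"fingers": -1,"x": 0.0312,"y": -0.0081,"z": 0,"ax": 0,"ay": 0,"az": 0},{"fingers": -1,"x": 0.0312,"y": -0.0081,"z": 0,"ax": 0,"ay": 0,"az": 0},{"fingers": -1,"x": 0.0312,"y": -0.0081,"z": 0,"ax": 0,"ay": 0,"az": 0},{"fingers": -1,"x": 0.0312,"y": -0.0081,"z": 0,"ax": 0,"ay": 0,"az": 0}]'

```text
clock: 19.3
tcp_pos: [0.6093, 0.21, 0.1973]
orientation: [-2.488, -1.916, 0.006]
contact_force: [0.1, -0.8, -2.3]
grip_width: 0.0188
gripper_force: 58.9
```

arm_command --rows '[{"fingers": -1,"x": 0.0156,"y": -0.0041,"z": 0,"ax": 0,"ay": 0,"az": 0},{"fingers": -1,"x": 0,"y": 0,"z": 0,"ax": 0,"ay": 0,"az": 0},{"fingers": -1,"x": 0,"y": 0,"z": 0,"ax": 0,"ay": 0,"az": 0},{"fingers": -1,"x": 0,"y": 0,"z": 0,"ax": 0,"ay": 0,"az": 0},{"fingers": -1,"x": 0,"y": 0,"z": 0,"ax": 0,"ay": 0,"az": 0},{"fingers": -1,"x": 0,"y": 0,"z": 0,"ax": 0,"ay": 0,"az": 0}]'

```text
clock: 19.8
tcp_pos: [0.611, 0.2228, 0.1995]
orientation: [2.491, 1.913, -0.001]
contact_force: [-0.4, -0.1, -2.5]
grip_width: 0.0186
gripper_force: 59.0
```

Run:
```python
from h import *
from bench import r
o,M=obs(r);t=o['tcp_pos'];print(o['clock'],t,M,o['contact_force'],o['moment'],o['grip_width'])
w=r.grab_frame('wrist');pickle.dump(w,open('w7.pkl','wb'))
L=(cloud(w)-t)@M
for v in range(6,300,8):
    row=L[v];i=np.argmin(abs(row[:,1]-.006));k=abs(row[:,2])<.03
    print(v,(row[i]*1000*[1,1,-1]).round(1),(row[k][:,1].min()*1000).round(1) if k.any() else '',(row[k][:,1].max()*1000).round(1) if k.any() else '')
```

```text
19.8 [0.61104459 0.22279196 0.19953013] [[ 2.58054530e-01  9.66130288e-01 -3.55473284e-04]
 [ 9.66129962e-01 -2.58054740e-01 -8.05074805e-04]
 [-8.69538718e-04 -1.35680190e-04 -9.99999613e-01]] [-0.37727679 -0.13002583 -2.53758992] [-0.09319019 -0.02770925  0.00304965] 0.0186097833859404
6 [98.9  6.   3.6] -14.0 15.6
14 [96.9  6.   2.7] -14.1 15.7
22 [ 99.5   6.  -23.4] -14.2 15.8
30 [ 96.6   6.  -23.1] -13.9 15.5
38 [ 93.8   6.1 -23.7] -14.2 15.6
46 [ 90.9   6.1 -23.9] -14.2 15.7
54 [ 87.9   6.1 -23.2] -13.9 15.8
62 [ 84.9   6.1 -23. ] -13.9 15.5
70 [ 81.9   6.2 -23.4] -14.1 15.7
78 [77.6  6.   2.3] -13.8 15.6
86 [75.   6.   2.4] -13.8 15.9
94 [72.4  6.   2.5] -14.2 15.4
102 [69.8  6.1  1.3] -14.2 15.5
110 [67.2  6.1  3.3] -14.0 15.6
118 [64.4  6.1  2.5] -13.9 15.8
126 [61.7  6.1  3. ] -14.1 15.4
134 [59.   6.2  3.4] -13.8 15.6
142 [56.3  5.8  3.4] -13.8 15.7
150 [53.3  5.9  2.8] -14.1 15.9
158 [50.4  5.9  2.7] -13.7 15.6
166 [47.6  5.9  3.2] -13.9 15.7
174 [45.4  5.8  6.3] -13.9 16.0
182 [42.3  5.9  5.6] -13.7 15.8
190 [40.   5.9  7.8] -13.8 15.8
198 [37.   5.9  7.6] -13.9 15.8
206 [33.3  6.   5.7] -14.1 15.9
214 [28.6  5.9  1.2] -13.8 15.9
222 [25.9  5.8  2.6] -13.9 15.8
230 [22.9  5.9  3.1] -13.9 15.8
238 [19.8  5.9  3.5] -13.7 15.9
246 [14.3  6.1 -1.1] -14.5 16.5
254 [11.   6.1 -0.7] -21.1 23.3
262 [ 7.1  6.2 -1.3] -21.8 24.0
270 [ 3.5  5.8 -1.2] -21.8 23.8
278 [-0.2  5.9 -1.3] -21.4 23.8
286 [-4.1  5.9 -1.5] -22.0 24.2
294 [-7.7  5.9 -1.3] -39.6 41.7
```

arm_command --rows '[{"fingers": -1,"x": 0.0009,"y": -0.0012,"z": 0.02,"ax": 0,"ay": 0,"az": -0.2},{"fingers": -1,"x": 0,"y": 0,"z": 0.03,"ax": 0,"ay": 0,"az": 0},{"fingers": -1,"x": 0,"y": 0,"z": 0.03,"ax": 0,"ay": 0,"az": 0},{"fingers": -1,"x": 0,"y": 0,"z": 0.015,"ax": 0,"ay": 0,"az": 0},{"fingers": -1,"x": 0,"y": 0,"z": 0.008,"ax": 0,"ay": 0,"az": 0},{"fingers": -1,"x": 0,"y": 0,"z": 0,"ax": 0,"ay": 0,"az": 0},{"fingers": -1,"x": 0,"y": 0,"z": 0,"ax": 0,"ay": 0,"az": 0},{"fingers": -1,"x": 0,"y": 0,"z": 0,"ax": 0,"ay": 0,"az": 0},{"fingers": -1,"x": 0,"y": 0,"z": 0,"ax": 0,"ay": 0,"az": 0},{"fingers": -1,"x": 0,"y": 0,"z": 0,"ax": 0,"ay": 0,"az": 0}]'

```text
clock: 20.68
tcp_pos: [0.6108, 0.2263, 0.0981]
orientation: [2.485, 1.921, 0.004]
contact_force: [-0.2, 0.6, -2.5]
grip_width: 0.0184
gripper_force: 58.9
```

Run:
```python
from h import *
from bench import r
o,M=obs(r);t=o['tcp_pos'];print(o['clock'],t,M[:,0],o['contact_force'],'err',M.T@(np.array([.6101,.2240,.0595])-t))
w=r.grab_frame('wrist');pickle.dump(w,open('w8.pkl','wb'))
L=(cloud(w)-t)@M
# trough wall tops: world z ~.059
z=t[2]-L[...,2]
for v in range(4,200,16):
    k=(z[v]>.045)&(z[v]<.064)&(abs(L[v,:,1])<.035); l=k&(L[v,:,1]<0); q=k&(L[v,:,1]>0)
    if l.any() and q.any(): print(v,(L[v,l].min(0)*1000).round(1)[:2],(L[v,l].max(0)*1000).round(1)[:2],(L[v,q].min(0)*1000).round(1)[:2],(L[v,q].max(0)*1000).round(1)[:2])
```

```text
20.6833 [0.61075192 0.22627804 0.09806188] [0.25205681 0.96771117 0.00156888] [-0.2008005   0.56587501 -2.45345688] err [-0.0024293  -0.00011992  0.03855797]
4 [109.4 -21.5] [109.9 -19.8] [109.4  21.1] [110.   23.8]
20 [103.2 -21.7] [103.4 -19.9] [103.2  21.2] [103.9  23.8]
36 [ 96.9 -21.5] [ 97.1 -19.7] [97.  21.2] [97.2 23.4]
52 [ 90.5 -22. ] [ 90.7 -20. ] [90.4 21.2] [90.7 23.8]
68 [ 83.8 -21.7] [ 83.9 -19.7] [83.8 21.3] [84.  23.7]
84 [ 77.  -21.6] [ 77.  -19.7] [77.  21.3] [77.1 23.5]
100 [ 69.9 -22.1] [ 70. -20.] [70.  21.2] [70. 23.]
116 [ 62.7 -21.7] [ 62.7 -19.8] [62.6 21.5] [62.8 23.7]
132 [ 55.2 -22.2] [ 55.5 -19.6] [55.3 21.3] [55.4 23.3]
148 [ 47.5 -22. ] [ 47.7 -19.8] [47.6 21.6] [47.9 23. ]
164 [ 39.8 -22.1] [ 40.2 -19.5] [39.6 21.3] [40.1 23.5]
180 [ 31.8 -21.5] [ 32.1 -19.8] [31.7 21.6] [32.1 22.8]
```

arm_command --rows '[{"fingers": -1,"x": -0.002,"y": 0,"z": 0.01,"ax": 0,"ay": 0,"az": 0},{"fingers": -1,"x": 0,"y": 0,"z": 0.01,"ax": 0,"ay": 0,"az": 0},{"fingers": -1,"x": 0,"y": 0,"z": 0.008,"ax": 0,"ay": 0,"az": 0},{"fingers": -1,"x": 0,"y": 0,"z": 0.005,"ax": 0,"ay": 0,"az": 0},{"fingers": -1,"x": 0,"y": 0,"z": 0,"ax": 0,"ay": 0,"az": 0},{"fingers": -1,"x": 0,"y": 0,"z": 0,"ax": 0,"ay": 0,"az": 0}]'

```text
clock: 21.23
tcp_pos: [0.6092, 0.2239, 0.063]
orientation: [-2.486, -1.921, 0.002]
contact_force: [0.1, -0.2, -0.8]
grip_width: 0.0185
gripper_force: 59.0
```

arm_command --rows '[{"fingers": -1,"x": 0,"y": 0,"z": 0.002,"ax": 0,"ay": 0,"az": 0},{"fingers": -1,"x": 0,"y": 0,"z": 0,"ax": 0,"ay": 0,"az": 0},{"fingers": -1,"x": 0,"y": 0,"z": 0,"ax": 0,"ay": 0,"az": 0}]'

```text
clock: 21.48
tcp_pos: [0.6096, 0.2242, 0.0619]
orientation: [2.486, 1.921, 0.001]
contact_force: [-0.3, -0.8, -2.9]
grip_width: 0.0186
gripper_force: 59.0
```

arm_command --rows '[{"fingers": -1,"x": 0,"y": 0,"z": 0.002,"ax": 0,"ay": 0,"az": 0},{"fingers": -1,"x": 0,"y": 0,"z": 0.001,"ax": 0,"ay": 0,"az": 0},{"fingers": -1,"x": 0,"y": 0,"z": 0,"ax": 0,"ay": 0,"az": 0},{"fingers": -1,"x": 0,"y": 0,"z": 0,"ax": 0,"ay": 0,"az": 0}]'

```text
clock: 21.82
tcp_pos: [0.6098, 0.2242, 0.0595]
orientation: [-2.486, -1.921, -0.001]
contact_force: [-2.3, -0.6, 5.6]
grip_width: 0.0185
gripper_force: 59.9
```

arm_command --rows '[{"fingers": 0.2,"x": 0,"y": 0,"z": 0,"ax": 0,"ay": 0,"az": 0},{"fingers": 0.2,"x": 0,"y": 0,"z": 0,"ax": 0,"ay": 0,"az": 0},{"fingers": 0.2,"x": 0,"y": 0,"z": 0,"ax": 0,"ay": 0,"az": 0},{"fingers": 0.2,"x": 0,"y": 0,"z": -0.01,"ax": 0,"ay": 0,"az": 0},{"fingers": 0.2,"x": 0,"y": 0,"z": -0.025,"ax": 0,"ay": 0,"az": 0},{"fingers": 0.2,"x": 0,"y": 0,"z": -0.035,"ax": 0,"ay": 0,"az": 0},{"fingers": 0.2,"x": 0,"y": 0,"z": -0.035,"ax": 0,"ay": 0,"az": 0},{"fingers": 0.2,"x": -0.015,"y": 0,"z": -0.035,"ax": 0,"ay": 0,"az": 0},{"fingers": 0.2,"x": -0.025,"y": 0,"z": -0.03,"ax": 0,"ay": 0,"az": 0},{"fingers": 0.2,"x": -0.02,"y": 0,"z": 0,"ax": 0,"ay": 0,"az": 0}]'

```text
clock: 22.65
tcp_pos: [0.5977, 0.1651, 0.236]
orientation: [2.483, 1.919, 0.016]
contact_force: [2.2, -0.3, 0.5]
grip_width: 0.0512
gripper_force: 0.0
```

arm_command --rows '[{"fingers": 0.2,"x": 0,"y": 0,"z": 0,"ax": 0,"ay": 0,"az": 0},{"fingers": 0.2,"x": 0,"y": 0,"z": 0,"ax": 0,"ay": 0,"az": 0},{"fingers": 0.2,"x": 0,"y": 0,"z": 0,"ax": 0,"ay": 0,"az": 0}]'

```text
clock: 22.9
tcp_pos: [0.5941, 0.1668, 0.2287]
orientation: [-2.485, -1.921, -0.0]
contact_force: [0.1, 0.6, 0.4]
grip_width: 0.0516
gripper_force: 0.0
```

Run:
```python
from h import *
from bench import r
o,M=obs(r);t=o['tcp_pos'];print(o['clock'],t,o['contact_force'])
w=r.grab_frame('wrist');pickle.dump(w,open('w9.pkl','wb'))
cv2.imwrite('pics/w8.png',cv2.resize(cv2.convertScaleAbs(w['frame'][0:270,190:460,::-1],alpha=1.0),(600,600)))
L=(cloud(w)-[.6103,.225,.035])@M
for v in range(6,260,8):
    i=np.argmin(abs(L[v,:,1]-.001));print((L[v,i]*1000*[1,1,-1]).round().astype(int),end=' ')
```

```text
22.9 [0.59406465 0.16679613 0.22867847] [0.08107201 0.61374919 0.39576747]
[83  1  1] [72  1 27] [66  1 28] [61  1 28] [55  1 27] [49  1 28] [43  1 32] [38  1 25] [31  1 31] [25  1 27] [19  1 27] [13  1 23] [ 7  1 23] [ 0  1 23] [-6  1 23] [-13   1  25] [-20   1  24] [-26   1  23] [-33   1  23] [-40   1  23] [-48   1  23] [-55   1  24] [-62   1  21] [-68   1  27] [-80   1  12] [-88   1  12] [-113    1  -36] [-123    1  -37] [-132    1  -35] [-142    1  -36] [-152    1  -36] [-161    1  -34]
```

View pics/w8.png

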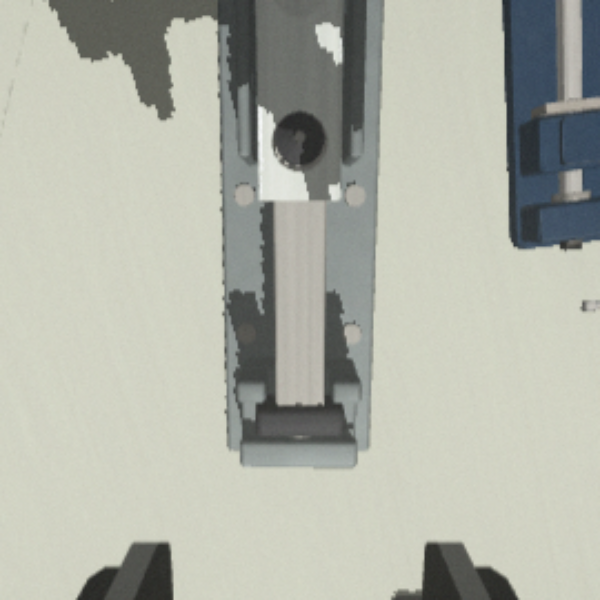

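The bar lies level in the stand. The head is in the pocket at (300,420) behind the jaws at (250,392) and (347,392), the sleeve is down in the trough, and the button is out at (298,138).

```bash
python3 -c "
from bench import r
print(r.hand_in())"
```

```text
the job is handed in; nothing more can be done
None
```

The bar was lengthened in the jig, with its button out in the second hole, then laid level in the raised stand, head in the pocket and sleeve in the trough, and handed in at about 23 s; the discs, tape roll and torch were left alone.

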